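# Dress the edge of a glass pane with a hand file

## Task

Take the hand file by its handle and dress the top edge of the glass pane in the clamp: with the blade flat and lengthwise, give it at least three full forward strokes, pushing away from the robot with light, steady pressure, and lift the file clear of the glass for each return, because dragging it back or pressing hard chips the glass. Then lay the file flat in its tray again, setting it down before letting go. Leave the other things on the table alone.

Things in the scene. Friction and masses are not known exactly. Their poses are not given: they have to be found in the camera images.
- file: hand file: flat steel blade 180 long (x) x 32 wide (y) x 8 mm thick, abrasive underneath, same both ways round. Above it on two posts a straight wooden handle bar 96 long (x) x 24 wide (y), from 33 to 57 mm above the blade's underside; grip it across y. 0.2 to 0.4 kg. Origin: centre of the blade's underside, z up. Starts flat in the tray.
- tray: shallow aluminium tray, 250 (x) x 90 (y) x 17 mm outside, walls and floor 5 mm thick (inside 240 x 80 mm), fixed. Origin: centre of its underside.
- clamp: glass clamp, fixed to the table, holding the pane upright in steel jaws (jaw tops 84 mm above the table). Origin: centre of the underside of its 150 (x) x 120 (y) mm bed. Its x axis is the forward stroke direction, away from the robot. A full stroke uses most of the blade: from the file's middle about 45 mm short of the pane to about 45 mm past it.
- pane_mid (a point): point on the clamp's bed axes at the pane's middle, 116 mm above the table; axes as the clamp's. The glass pane is 8 mm thick along x and 80 mm wide along y. Its level top edge stands anywhere from 97 to 135 mm above the table: not measured, find it by touch. The file bites under 3 to 8 N of downward pressure; under 2 N it only skates, above 10 N the glass may chip.
- jaw_top (a point): point 84 mm above the clamp's origin, at the middle of the jaws' top. Jaws and pane rest together on a rubber cushion that gives about 0.17 mm per newton of downward pressure (10 mm at most), and on the spring slide glide.
- glide (a joint): slide of the clamp's jaws and pane along the clamp's x, centred by springs of 400 N/m, stops at plus and minus 8 mm. 0 unloaded; positive (m) while the glass is pushed forward, negative if it is dragged back towards the robot; more than about 2 mm backward chips the glass.
- jar_large: bystander: closed glass jar, 72 mm across, 95 mm tall. Origin: centre of its underside.
- jar_small: bystander: closed glass jar, 54 mm across, 75 mm tall. Origin: centre of its underside.
- glue_bottle: bystander: slim standing bottle, 32 mm across, 100 mm tall. Origin: centre of its underside.
- jar_lid: bystander: loose lid lying flat, 54 mm across, 12 mm thick. Origin: centre of its underside.
- stone: bystander: rubbing stone, a plain bar 80 x 28 x 24 mm without any handle. Origin: centre of its underside.
- spray_bottle: bystander: standing spray bottle, 76 mm across, 217 mm tall. Origin: centre of its underside.
- nippers: bystander: glass nippers lying flat, about 155 mm long, 14 mm thick; origin at the pivot.
Not all that is in view belongs to the job. Of the things that look like the file, the larger one is meant.

How it is judged:
On the way, in this order (a step that is already met when the one before it is completed fails the run):
1. the file is lifted out of its tray (height (world z) of file above 0.04 m and contact force between file and tray below 0.05 N), for 0.1 s.
2. first stroke begun: file flat and lengthwise, pushing forward on the edge under 2 to 14 N, its middle 25 mm or more short of the glass (contact force between file and clamp between 2 and 14 N and value of joint glide above 0.001 m and angle between file's own z axis and vertical below 0.2 rad and angle between the x axis of file and the x axis of clamp, either way round below 0.25 rad and y of file in the frame of clamp between -0.03 and 0.03 m and x of file in the frame of clamp below -0.025 m), for 0.04 s.
3. first stroke carried through, still loaded, until the file's middle is at least 25 mm past the glass (contact force between file and clamp between 2 and 14 N and value of joint glide above 0.001 m and angle between file's own z axis and vertical below 0.2 rad and angle between the x axis of file and the x axis of clamp, either way round below 0.25 rad and y of file in the frame of clamp between -0.03 and 0.03 m and x of file in the frame of clamp above 0.025 m), for 0.04 s.
4. after the first stroke the file is lifted and brought back to the near side, clear of the glass (contact force between file and clamp below 0.05 N and x of file in the frame of clamp below -0.025 m), for 0.05 s.
5. second stroke begun: file flat and lengthwise, pushing forward on the edge under 2 to 14 N, its middle 25 mm or more short of the glass (all of step 2), for 0.04 s.
6. second stroke carried through, still loaded, until the file's middle is at least 25 mm past the glass (all of step 3), for 0.04 s.
7. after the second stroke the file is lifted and brought back to the near side, clear of the glass (all of step 4), for 0.05 s.
8. third stroke begun: file flat and lengthwise, pushing forward on the edge under 2 to 14 N, its middle 25 mm or more short of the glass (all of step 5), for 0.04 s.
9. third stroke carried through, still loaded, until the file's middle is at least 25 mm past the glass (all of step 6), for 0.04 s.
10. the file is set down in the tray while still held (x of file in the frame of tray between -0.037 and 0.037 m and y of file in the frame of tray between -0.031 and 0.031 m and contact force between file and tray above 0.3 N and contact force between file and the fingers above 1 N), for 0.05 s.
At the end, for the whole second after the job is handed in: after the strokes, the file lies flat (within 0.06 rad), at rest and let go on the floor of its tray, inside its walls: its middle within 37 mm lengthwise and 31 mm sideways of the tray's middle, its underside less than 9 mm above the tray's underside (x of file in the frame of tray between -0.037 and 0.037 m and y of file in the frame of tray between -0.031 and 0.031 m and z of file in the frame of tray between 0 and 0.009 m and angle between file's own z axis and vertical below 0.06 rad and linear speed of file below 0.02 m/s and contact force between file and the fingers below 0.05 N); the robot touches nothing.
It fails at once if the glass or its clamp is pressed or knocked with more than 16 N (contact force between clamp and anything else above 16 N).
It fails at once if the glass is dragged backward, towards the robot (glide below -2.5 mm) (value of joint glide below -0.0025 m).
It fails at once if another thing on the table is shifted by more than 25 mm (distance of any of jar_large, jar_small, glue_bottle, jar_lid, stone, spray_bottle, nippers from where it was at the start of the episode above 0.025 m).
It also fails if it takes over 72 s, if anything falls off the work surface, if the arm or the gripper's body presses on something with over 40 N, if the wrist force passes 120 N, or if a joint passes its speed limit or range.

## Robot

A 7-joint arm with a two-finger parallel gripper is mounted at the origin on the work surface. World frame = base frame: x ahead of the robot, y to its left, z up, the work surface at z = 0. Lengths are in m, angles in rad, forces in N, time in s.
With the tool pointing down it reaches from about 0.4 to 0.875 m from the base axis. Payload 4.4 kg.
Tool frame: the origin (TCP) lies at the very end of the fingers, on their centre line; the grasp point (between the pads) lies 19 mm behind it; z points along the fingers, y is the line along which they close (so a half turn about z gives the same grasp; the last joint's range is limited). The gripper opens to 85 mm and grips with 20 to 120 N. Pads are 22 mm wide; open, the fingers measure 114 mm over their backs; the gripper's body (76 mm by 85 mm) begins 54 mm behind the grasp point. The pads swing forward as they close: fully open they stand 13 mm farther back than shut.
Start: joints at [-1.258, 0.628, 0.038, 1.517, -0.027, 0.996, -0.02], TCP at [0.24, 0.604, 0.231] pointing down, gripper open.
Joint ranges: [-3.06, 3.06], [-0.37, 2.12], [-1.25, 1.32], [0.18, 2.47], [-1.1, 4.24], [0.23, 1.98], [-2.94, 2.94]. Speed limits (rad/s): [2.57, 2.57, 3.14, 3.14, 3.14, 3.14, 3.14].

## Interface

Orientations are given as a 3x3 rotation matrix whose columns are the frame's x, y, z axes.
In Python, from station import arm gives the robot as it stands. The module is installed in compiled form; this text tells all that it offers.
- The arm moves only by the shell command python3 -m inch 'ROWS' [OPENING] [FORCE]. ROWS is text: rows parted by semicolons, each of 4 numbers parted by spaces: the shift along the tool's x, y, z in m, then the turn about the tool's z in rad. A call has exactly 8 rows; each row is the pose to reach, as a shift and turn from the pose commanded when the call began, along the tool's axes at that moment; what a row does not reach only later rows make up. A row lasts 1/10 s, in which the tool goes at most 50 mm and 8.59 degrees, less where a joint would pass 70% of its speed; a pose out of reach is approached as far as the arm can. A call with a gripper value outside its range is refused whole. OPENING is the closure, from 0 (fully open) to 1 (shut), set as the call begins (- or left out, the last holds). The fingers move at their own pace and stop on an object; FORCE is the grip in N (left out, the last holds). Time passes only in rows, so rows that repeat a pose let the fingers close, or fill a call up. It gives the time, the measured TCP pose, the force, the opening and the grip force at its end, in the units of the state.
- arm.observe(): the state, without advancing time (a new reading comes with each control period).
- arm.read_camera(name): name is "side" or "top" or "wrist"; returns (picture, depth): 480x640x3 uint8, red, green, blue; 480x640 float32, m along the optical axis (not along the pixel's ray), 0 where there is no reading.
- arm.camera_model(name): a dict with "fx", "fy", "cx", "cy" (pixels), "R" (3x3) and "t" (3): a world point X has camera coordinates R X + t; the wrist camera has in their place "tool_from_camera" (4x4, takes a point from camera to tool coordinates, whose origin is the TCP and whose axes are the flange's). Camera axes: x right, y down, z forward; pixel columns grow to the right and rows downward; lengths in m; the calibration is good to about 2 mm. A picture is of the moment at which its call begins: read the wrist's pose just before it. camera_model takes no time and is no camera call.
- arm.hand_in(): hands the job in; it is judged then, once.
The state is a dict: "t": time; "qpos": joint angles; "qvel": joint speeds; "joint_torque": joint torques, N m; "tool_pos": TCP position; "tcp_rot": TCP orientation; "contact_force": force on the tool from outside, world axes, zero at the start; "ft_torque": the same for the moment, N m; "finger_gap": finger opening in m; "finger_force": force on a finger pad.
Only numpy, scipy, OpenCV 4.12 (cv2) and the standard library are available. Lean on these libraries where they do the work, as an engineer would, in place of code of your own. Each camera call takes 0.05 s, during which the arm holds its last target. There are 200 camera calls.

## Working session

There is one attempt and no reset: what is moved stays moved. The work goes in short steps, Python scripts to look and compute and a shell command to move; the robot and the scene stay as the last step left them, time stands still between calls to the robot, and variables do not carry over. Pictures are saved under pics/ and viewed, at most 10 in all, crops included, and the job is handed in when it is done.

```bash
mkdir -p pics
cat > h.py <<'E'
import numpy as np,cv2
from station import arm
def snap(n,f):
    s=arm.observe(); p,d=arm.read_camera(n); cv2.imwrite(f'pics/{f}.png',p[:,:,::-1]); 
    m=arm.camera_model(n); np.savez(f'{f}.npz',p=p,d=d,pos=s['tool_pos'],rot=s['tcp_rot'],n=n); return p,d
def world(f,u,v):
    z=np.load(f+'.npz'); m=arm.camera_model(str(z['n'])); d=z['d'][int(v),int(u)]
    c=np.array([(u-m['cx'])/m['fx']*d,(v-m['cy'])/m['fy']*d,d])
    if 'R' in m: return np.array(m['R']).T@(c-np.array(m['t']))
    T=np.array(m['tool_from_camera']); return z['rot']@(T[:3,:3]@c+T[:3,3])+z['pos']
E
python3 - <<'E'
from h import *
np.set_printoptions(precision=4,suppress=True)
snap('top','top1');snap('side','side1')
s=arm.observe();print({k:np.round(v,4) for k,v in s.items()})
E
```

```text
{'t': np.float64(0.1), 'qpos': array([-1.2578,  0.6293,  0.0385,  1.5183, -0.027 ,  0.9963, -0.02  ]), 'qvel': array([-0.0002, -0.0013,  0.0011, -0.0008,  0.0004, -0.0007,  0.0002]), 'joint_torque': array([  0.0036, -56.4538,   1.2308, -19.3978,   0.0113,   0.0053,
         0.    ]), 'tool_pos': array([0.2402, 0.6034, 0.2305]), 'tcp_rot': array([[-0.9291,  0.3698, -0.0006],
       [ 0.3698,  0.9291, -0.0016],
       [-0.    , -0.0017, -1.    ]]), 'contact_force': array([-0.5208, -0.3279,  0.1024]), 'ft_torque': array([ 0.0538,  0.0029, -0.0169]), 'finger_force': np.float64(0.0), 'finger_gap': np.float64(0.0854)}
```

View pics/top1.png

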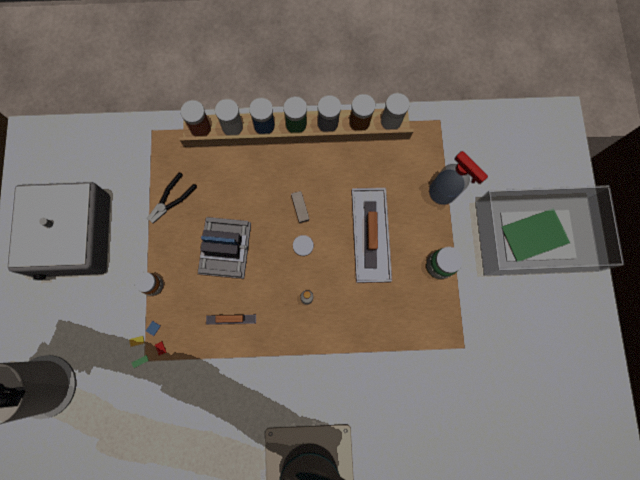

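View pics/side1.png

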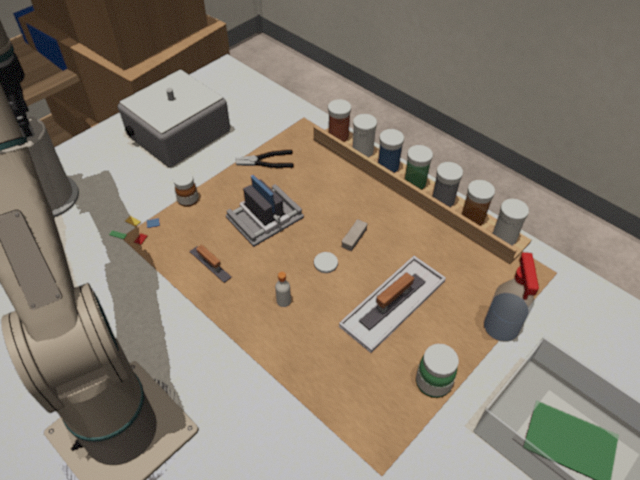

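The top view shows the tray at about (371,235) with the large file's handle at (372,230). The clamp is at (225,247) with the blue pane at about (222,238). The smaller look-alike is at (230,319). Next I measure these.

Run:
```python
from h import *
np.set_printoptions(precision=4,suppress=True)
for n,u,v in [('handle top',372,214),('handle c',372,230),('handle bot',372,247),('blade top',371,204),('blade bot',371,264),('tray c1',354,190),('c2',385,190),('c3',389,280),('c4',357,281),('table',330,320),('clampTL',204,219),('TR',249,222),('BR',244,276),('BL',200,273),('pane?',222,238),('gl',205,238),('gr',238,240)]:
    print(n,world('top1',u,v))
m=arm.camera_model('top');print(m['R'],m['t'],m['fx'])
p=np.load('top1.npz')['p'];a=cv2.resize(p[205:290,185:265,::-1],None,fx=7,fy=7,interpolation=cv2.INTER_CUBIC);cv2.imwrite('pics/c1.png',a)
W=np.array([[world('top1',u,v) for u in range(190,262)] for v in range(205,290)])
m=(W[...,2]>.09);q=W[m];print(len(q),q[:,2].max())
for lo in np.arange(.08,.15,.005):
    k=W[(W[...,2]>lo)&(W[...,2]<lo+.005)];
    if len(k):print(round(lo,3),len(k),k.min(0),k.max(0))
def rect(mask,t):
    k=W[mask][:,:2].astype(np.float32);r=cv2.minAreaRect(k);print(t,len(k),r)
rect((W[...,2]>.008)&(W[...,2]<.2),'clamp all');rect(W[...,2]>.07,'high')
W=np.array([[world('top1',u,v) for u in range(345,400)] for v in range(180,292)])
rect((W[...,2]>.045)&(W[...,2]<.1),'handle');rect((W[...,2]>.012)&(W[...,2]<.1),'tray')
print(np.median(W[(W[...,2]>.045)][:,2]))
```

```text
handle top [ 0.6102 -0.184   0.0614]
handle c [ 0.5686 -0.1811  0.0614]
handle bot [ 0.5243 -0.1775  0.0656]
blade top [ 0.651  -0.1908  0.0126]
blade bot [ 0.4905 -0.1796  0.0133]
tray c1 [ 0.6892 -0.1475  0.0196]
c2 [ 0.6861 -0.2295  0.0194]
c3 [ 0.4472 -0.2223  0.0154]
c4 [ 0.4471 -0.1401  0.021 ]
table [ 0.3535 -0.068  -0.0014]
clampTL [0.63   0.2516 0.0024]
TR [0.615  0.1321 0.0107]
BR [0.4741 0.148  0.0015]
BL [0.4838 0.258  0.0175]
pane? [0.5498 0.1855 0.1169]
gl [0.5516 0.2261 0.116 ]
gr [0.5515 0.1521 0.0817]
[[-0.0399 -0.9992  0.0029]
 [-0.9753  0.0383 -0.2176]
 [ 0.2174 -0.0115 -0.976 ]] [0.0077 0.5494 1.157 ] 487.6087899004797Traceback (most recent call last):
  File "<stdin>", line 7, in <module>
  File "h.py", line 7, in world
    z=np.load(f+'.npz'); m=arm.camera_model(str(z['n'])); d=z['d'][int(v),int(u)]
                           ~~~~~~~~~~~~~~~~^^^^^^^^^^^^^
ValueError: time passes only in moves, steps and waits
```

View pics/c1.png

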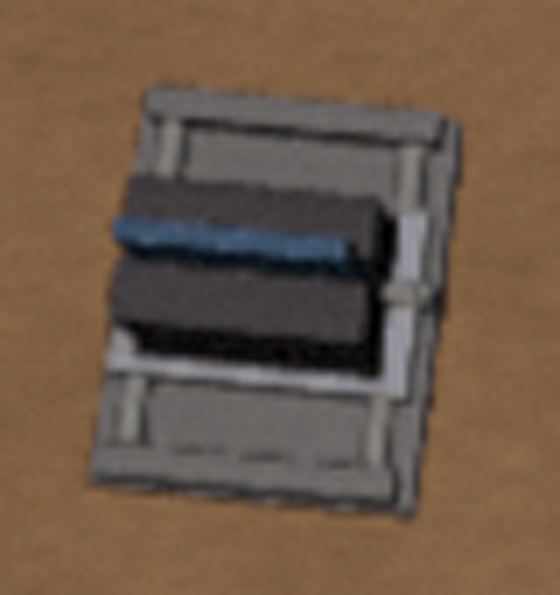

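The crop shows the bed corners at about (148,88), (460,118), (410,515) and (92,485) in crop pixels. The blue glass edge runs from (115,230) to (350,248). I'll vectorise the measuring.

```bash
cat > h.py <<'E'
import numpy as np,cv2
from station import arm
np.set_printoptions(precision=4,suppress=True)
def snap(n,f):
    s=arm.observe(); p,d=arm.read_camera(n); cv2.imwrite(f'pics/{f}.png',p[:,:,::-1]); m=arm.camera_model(n)
    if 'R' in m: R=np.array(m['R']).T; t=-R@np.array(m['t'])
    else:
        T=np.array(m['tool_from_camera']); Q=np.array(s['tcp_rot']); R=Q@T[:3,:3]; t=Q@T[:3,3]+np.array(s['tool_pos'])
    v,u=np.mgrid[:480,:640]
    c=np.stack([(u-m['cx'])/m['fx']*d,(v-m['cy'])/m['fy']*d,d],-1)
    W=c@R.T+t; np.savez(f'{f}.npz',p=p,W=W,R=R,t=t,K=[m['fx'],m['fy'],m['cx'],m['cy']]); return p,W
def atz(f,u,v,z):  # pixel ray meets height z
    k=np.load(f+'.npz'); a,b,cx,cy=k['K']; r=k['R']@np.array([(u-cx)/a,(v-cy)/b,1]); t=k['t']; return t+r*(z-t[2])/r[2]
def rect(W,mask,t):
    k=W[mask]; r=cv2.minAreaRect(k[:,:2].astype(np.float32)); print(t,len(k),np.round(r[0],4),np.round(r[1],4),round(r[2],2),'zmed',round(float(np.median(k[:,2])),4))
E
python3 - <<'E'
from h import *
p,W=snap('top','top2')
C=W[205:290,185:265];z=C[...,2]
rect(C,(z>.008)&(z<.2),'clamp all');rect(C,(z>.075)&(z<.2),'high');rect(C,(z>.09)&(z<.2),'glass')
q=[atz('top2',185+a/7-.4,205+b/7-.4,.008)[:2] for a,b in [(148,88),(460,118),(410,515),(92,485)]]
q=np.array(q);print(q,q.mean(0),[np.linalg.norm(q[i]-q[i-1]) for i in range(4)])
d=q[0]+q[1]-q[2]-q[3];print('yaw',np.degrees(np.arctan2(d[1],d[0])))
print('glass ends',[atz('top2',185+a/7-.4,205+b/7-.4,.116) for a,b in [(115,225),(350,245)]])
C=W[180:292,345:400];z=C[...,2]
rect(C,(z>.045)&(z<.1),'handle');rect(C,(z>.012)&(z<.1),'tray')
E
```

```text
clamp all 2621 [0.5528 0.1967] [0.1796 0.2069] 89.51 zmed 0.0292
high 795 [0.5492 0.1978] [0.0911 0.0544] 81.96 zmed 0.084
glass 173 [0.5392 0.1992] [0.079  0.0285] 80.55 zmed 0.1114
[[0.6333 0.2459]
 [0.617  0.1289]
 [0.4676 0.1494]
 [0.4833 0.2657]] [0.5503 0.1975] [np.float64(0.15132085271872717), np.float64(0.11818279523689479), np.float64(0.15085048866411563), np.float64(0.11734881445602428)]
yaw -7.675367101714947
glass ends [array([0.5551, 0.2355, 0.116 ]), array([0.5449, 0.1557, 0.116 ])]
handle 397 [ 0.5685 -0.1825] [0.0247 0.0952] 86.71 zmed 0.0615
tray 1222 [ 0.5695 -0.1845] [0.0909 0.2509] 89.35 zmed 0.0176
```

```bash
python3 -m inch '-0.029 -0.030 0 0; -0.058 -0.060 0 0; -0.087 -0.09 0 0; -0.116 -0.12 0 0; -0.145 -0.15 0 0; -0.175 -0.18 0 0; -0.205 -0.21 0 0; -0.235 -0.24 0 0' 0.25 100; python3 -m inch '-0.029 -0.030 0 0; -0.058 -0.060 0 0; -0.087 -0.09 0 0; -0.116 -0.12 0 0; -0.145 -0.15 0 0; -0.175 -0.18 0 0; -0.205 -0.21 0 0; -0.235 -0.24 0 0'; python3 -m inch '-0.03 -0.030 0 -0.06; -0.058 -0.060 0 -0.12; -0.087 -0.09 0 -0.18; -0.11 -0.11 0 -0.24; -0.126 -0.129 0 -0.32; -0.126 -0.129 0 -0.32; -0.126 -0.129 0 -0.32; -0.126 -0.129 0 -0.32'
python3 - <<'E'
from h import *
p,W=snap('wrist','w1');z=W[...,2];s=arm.observe()
print(s['tool_pos'],s['tcp_rot'],s['contact_force'],s['finger_gap'],s['qpos'])
rect(W,(z>.045)&(z<.075)&(abs(W[...,1]+.184)<.06),'handle');rect(W,(z>.012)&(z<.1)&(abs(W[...,1]+.184)<.07),'tray')
E
```

```text
t: 0.95
tool_pos: [0.3703, 0.2924, 0.2313]
tcp_rot: [[-0.929, 0.37, -0.0], [0.37, 0.929, -0.0], [-0.0, -0.0, -1.0]]
contact_force: [1.0, -0.6, -0.0]
finger_gap: 0.0638
finger_force: 0.0
t: 1.75
tool_pos: [0.4999, -0.0175, 0.2313]
tcp_rot: [[-0.929, 0.37, -0.0], [0.37, 0.929, 0.0], [0.0, 0.0, -1.0]]
contact_force: [1.3, 0.2, -0.4]
finger_gap: 0.0644
finger_force: 0.0
t: 2.55
tool_pos: [0.5686, -0.1807, 0.2311]
tcp_rot: [[-0.998, 0.058, -0.001], [0.058, 0.998, 0.001], [0.001, 0.001, -1.0]]
contact_force: [0.2, 0.1, 0.6]
finger_gap: 0.0645
finger_force: 0.0
[ 0.5687 -0.1806  0.2312] [[-0.9984  0.0573 -0.0005]
 [ 0.0573  0.9984  0.001 ]
 [ 0.0006  0.001  -1.    ]] [-0.0655 -0.5735  0.1962] 0.06430153432434067 [ 0.2424  0.5505  0.0291  1.6724 -0.0202  0.9197  1.7929]
handle 3301 [ 0.5685 -0.1825] [0.0238 0.0957] 87.21 zmed 0.0621
tray 10418 [ 0.5687 -0.1842] [0.0902 0.2505] 89.34 zmed 0.017
```

View pics/w1.png

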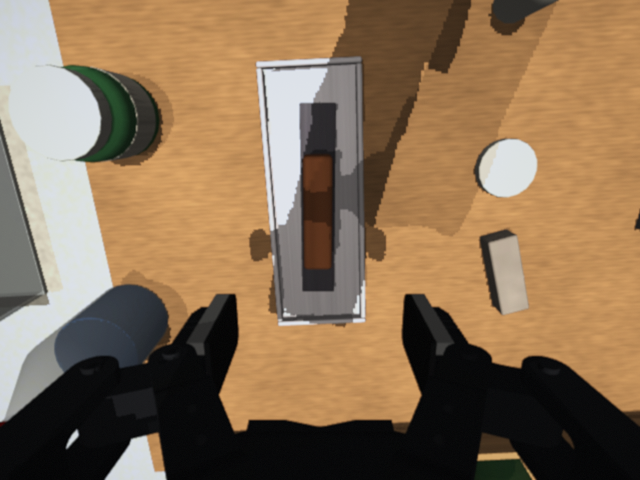

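The wrist view shows the large file in its tray, with the handle around (318,212). It lies along the tool x axis and agrees with the top view. Next I descend and grip.

```bash
python3 -m inch '0 -0.002 0.04 0; 0 -0.002 0.08 0; 0 -0.002 0.12 0; 0 -0.002 0.15 0; 0 -0.002 0.175 0; 0 -0.002 0.19 0; 0 -0.002 0.199 0; 0 -0.002 0.199 0'; python3 -m inch '0 0 0 0; 0 0 0 0; 0 0 0 0; 0 0 0 0; 0 0 0 0; 0 0 0 0; 0 0 0 0; 0 0 0 0' 1 100
```

```text
t: 3.4
tool_pos: [0.5685, -0.1836, 0.0318]
tcp_rot: [[-0.998, 0.058, -0.001], [0.058, 0.998, 0.0], [0.001, 0.0, -1.0]]
contact_force: [0.3, -1.2, 0.5]
finger_gap: 0.064
finger_force: 0.0
t: 4.2
tool_pos: [0.5696, -0.1843, 0.0336]
tcp_rot: [[-0.998, 0.059, 0.002], [0.059, 0.998, -0.0], [-0.002, -0.0, -1.0]]
contact_force: [-0.1, 1.0, 7.9]
finger_gap: 0.0225
finger_force: 97.9
```

```bash
python3 -m inch '0 0 -0.01 0; 0 0 -0.03 0; 0 0 -0.06 0; 0 0 -0.1 0; 0 0 -0.14 0; 0 0 -0.17 0; 0 0 -0.19 0; 0 0 -0.2 0'; python3 -m inch '0 0.04 0 0; 0 0.08 0 0; 0 0.12 0 0; 0 0.16 0 0; 0 0.2 0 0; 0 0.24 0 0; 0 0.28 0 0; 0 0.31 0 0';  python3 - <<'E'
from h import *
s=arm.observe();print(s['tool_pos'],s['contact_force'],s['ft_torque'],s['finger_gap'])
p,W=snap('wrist','w2');z=W[...,2]
E
```

```text
t: 5.0
tool_pos: [0.5692, -0.1846, 0.2348]
tcp_rot: [[-0.998, 0.059, 0.003], [0.059, 0.998, -0.001], [-0.003, -0.001, -1.0]]
contact_force: [0.6, -0.2, -3.0]
finger_gap: 0.0223
finger_force: 98.4
t: 5.8
tool_pos: [0.5858, 0.1284, 0.2314]
tcp_rot: [[-0.998, 0.056, -0.002], [0.056, 0.998, 0.001], [0.002, 0.001, -1.0]]
contact_force: [-0.1, -0.2, -2.8]
finger_gap: 0.0225
finger_force: 98.4
[0.5858 0.1284 0.2314] [-0.1043 -0.2281 -2.7934] [ 0.0395 -0.0851  0.0216] 0.022461630793928874
```

View pics/w2.png

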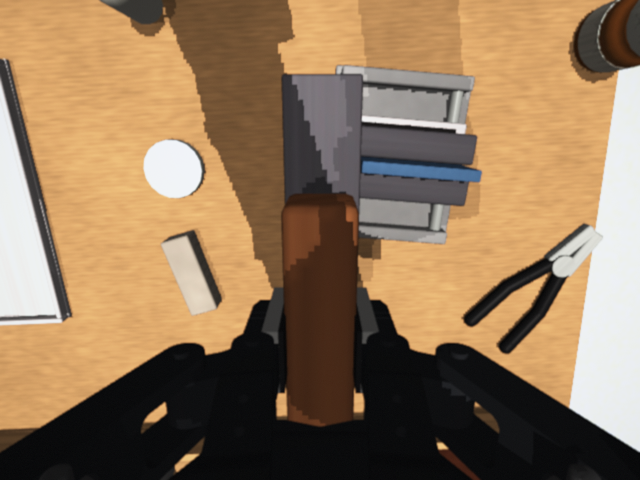

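The view shows the file gripped straight in the fingers, with the blade's near end at (283–362,75). The clamp is beyond it, its blue glass edge around (420,170). I'll check tilt and offset from the depth.

Run:
```python
from h import *
k=np.load('w2.npz');W=k['W']
for u,v in [(300,85),(345,85),(300,180),(345,180),(322,76),(320,225),(320,300),(320,380),(420,170),(470,174),(370,167)]: print(u,v,W[v,u])
B=W[85:185,292:355].reshape(-1,3);A=np.c_[B[:,:2],np.ones(len(B))];print(np.linalg.lstsq(A,B[:,2],rcond=None)[0])
Z=W[...,2]
rect(W,(Z>.24)&(Z<.29)&(abs(W[...,1]-.13)<.02)&(W[...,0]<.59),'handle near part')
rect(W,(Z>.2)&(Z<.225)&(abs(W[...,1]-.13)<.03),'blade near')
rect(W,(Z>.09)&(Z<.13)&(W[...,1]>.14),'glass'); rect(W,(Z>.008)&(Z<.13)&(W[...,1]>.16)&(W[...,1]<.27),'c')
```

```text
300 85 [0.4983 0.126  0.2107]
345 85 [0.4993 0.1436 0.2116]
300 180 [0.5353 0.1235 0.2118]
345 180 [0.5362 0.1422 0.2127]
322 76 [0.4957 0.1348 0.2125]
320 225 [0.5424 0.1314 0.2609]
320 300 [0.5672 0.13   0.2605]
320 380 [0.5974 0.1283 0.2599]
420 170 [0.5466 0.1979 0.1139]
470 174 [0.551  0.2309 0.1146]
370 167 [0.5426 0.1647 0.1149]
[-0.0201  0.0074  0.2213]
handle near part 17075 [0.563 0.13 ] [0.04   0.0539] 89.96 zmed 0.2603
blade near 9547 [0.5731 0.1304] [0.0322 0.1573] 86.85 zmed 0.2114
glass 1764 [0.5478 0.1987] [0.0802 0.0082] 82.17 zmed 0.1139
c 18307 [0.6663 0.2144] [0.3934 0.1082] 0.14 zmed 0.0312
```

```bash
python3 -m inch '0.03 0.02 0 0.04; 0.06 0.045 0 0.081; 0.09 0.065 0.02 0.081; 0.098 0.072 0.045 0.081; 0.098 0.072 0.06 0.081; 0.098 0.072 0.071 0.081; 0.098 0.072 0.071 0.081; 0.098 0.072 0.071 0.081';  python3 -m inch '0 0 0.002 0; 0 0 0.004 0; 0 0 0.006 0; 0 0 0.008 0; 0 0 0.01 0; 0 0 0.011 0; 0 0 0.011 0; 0 0 0.011 0';python3 - <<'E'
from h import *
for i in range(2):
    s=arm.observe();print(s['tool_pos'],s['contact_force'],s['ft_torque'])
E
```

```text
t: 6.65
tool_pos: [0.4939, 0.2022, 0.1614]
tcp_rot: [[-0.99, 0.14, 0.0], [0.14, 0.99, -0.0], [-0.0, -0.0, -1.0]]
contact_force: [1.1, 0.0, -2.4]
finger_gap: 0.0228
finger_force: 98.8
t: 7.45
tool_pos: [0.4934, 0.2028, 0.1503]
tcp_rot: [[-0.99, 0.139, 0.0], [0.139, 0.99, 0.0], [-0.0, 0.0, -1.0]]
contact_force: [-0.0, 0.3, -2.6]
finger_gap: 0.0224
finger_force: 98.8
[0.4934 0.2028 0.1503] [-0.0403  0.3037 -2.6156] [-0.0082  0.0064  0.0128]
[0.4934 0.2028 0.1503] [-0.0403  0.3037 -2.6156] [-0.0082  0.0064  0.0128]
```

```bash
python3 -m inch '0 0 0.001 0; 0 0 0.002 0; 0 0 0.003 0; 0 0 0.004 0; 0 0 0.005 0; 0 0 0.005 0; 0 0 0.005 0; 0 0 0.005 0' | grep -E 'pos|contact';  python3 -m inch '0 0 0.0003 0; 0 0 0.0006 0; 0 0 0.0009 0; 0 0 0.0012 0; 0 0 0.0015 0; 0 0 0.0015 0; 0 0 0.0015 0; 0 0 0.0015 0'| grep -E 'pos|contact'
```

```text
tool_pos: [0.4934, 0.2028, 0.1453]
contact_force: [-0.1, -0.1, -2.9]
tool_pos: [0.4934, 0.2028, 0.1438]
contact_force: [0.4, -0.7, -2.5]
```

```bash
python3 -m inch '0 0 0.0003 0; 0 0 0.0006 0; 0 0 0.0009 0; 0 0 0.001 0; 0 0 0.001 0; 0 0 0.001 0; 0 0 0.001 0; 0 0 0.001 0' | grep -E 'pos|contact'
```

```text
tool_pos: [0.4934, 0.2028, 0.1428]
contact_force: [-1.3, 0.3, -2.7]
```

```bash
python3 -m inch '0 0 0.0003 0; 0 0 0.0006 0; 0 0 0.0009 0; 0 0 0.001 0; 0 0 0.001 0; 0 0 0.001 0; 0 0 0.001 0; 0 0 0.001 0' | grep -E 'pos|contact'
```

```text
tool_pos: [0.4935, 0.2028, 0.1419]
contact_force: [-0.1, -0.8, 1.0]
```

```bash
python3 -m inch '-0.004 0 0.0001 0; -0.008 0 0.0002 0; -0.012 0 0.0002 0; -0.016 0 0.0002 0; -0.020 0 0.0002 0; -0.024 0 0.0002 0; -0.028 0 0.0002 0; -0.032 0 0.0002 0' | grep -E 'pos|contact'; python3 -c "
from h import *
s=arm.observe();print(s['contact_force'],s['ft_torque'],s['tcp_rot'][2])"
```

```text
tool_pos: [0.5253, 0.1983, 0.1416]
contact_force: [-3.1, 0.2, 2.1]
[-3.0699  0.1602  2.0822] [ 0.005   0.4916 -0.0607] [ 0.0003 -0.     -1.    ]
```

```bash
python3 -m inch '-0.008 0 0 0; -0.016 0 0 0; -0.025 0 0 0; -0.034 0 0 0; -0.043 0 0 0; -0.052 0 0 0; -0.061 0 0 0; -0.070 0 0 0' | grep -E 'pos|contact'; python3 -c "
from h import *
s=arm.observe();print(s['contact_force'],s['ft_torque'],s['tcp_rot'][2])"; python3 -m inch '-0.004 0 -0.0002 0; -0.006 0 -0.0004 0; -0.007 0 -0.0007 0; -0.008 0 -0.001 0; -0.009 0 -0.0015 0; -0.009 0 -0.004 0; -0.009 0 -0.01 0; -0.009 0 -0.015 0' | grep -E 'pos|contact'
```

```text
tool_pos: [0.5951, 0.1884, 0.1415]
contact_force: [-1.4, 0.8, 0.1]
[-1.3969  0.7824  0.1117] [ 0.0573  0.6964 -0.0021] [ 0.0002 -0.0001 -1.    ]
tool_pos: [0.6035, 0.1874, 0.1572]
contact_force: [0.6, -0.4, -1.6]
```

```bash
python3 -m inch '0.02 0 0 0; 0.045 0 0 0; 0.07 0 0 0; 0.095 0 0 0; 0.111 0 0 0; 0.111 0 0.006 0; 0.111 0 0.011 0; 0.111 0 0.013 0' | grep -E 'pos|contact'; python3 -m inch '0 0 0.0003 0; 0 0 0.0006 0; 0 0 0.0009 0; 0 0 0.001 0; 0 0 0.001 0; 0 0 0.001 0; 0 0 0.001 0; 0 0 0.001 0' | grep -E 'pos|contact'
```

```text
tool_pos: [0.4945, 0.2025, 0.1432]
contact_force: [0.0, -0.5, -1.6]
tool_pos: [0.4933, 0.2029, 0.1426]
contact_force: [0.4, -0.1, -2.5]
```

```bash
python3 -m inch '0 0 0.0003 0; 0 0 0.0006 0; 0 0 0.0007 0; 0 0 0.0008 0; 0 0 0.0008 0; 0 0 0.0008 0; 0 0 0.0008 0; 0 0 0.0008 0' | grep -E 'pos|contact'
```

```text
tool_pos: [0.4935, 0.2028, 0.1419]
contact_force: [0.0, -0.3, 0.8]
```

```bash
python3 -m inch '-0.004 0 0.0001 0; -0.008 0 0.0002 0; -0.012 0 0.0003 0; -0.016 0 0.0003 0; -0.020 0 0.0003 0; -0.024 0 0.0003 0; -0.028 0 0.0003 0; -0.032 0 0.0003 0' | grep -E 'pos|contact'; python3 -m inch '-0.008 0 0.0001 0; -0.016 0 0.0001 0; -0.025 0 0.0002 0; -0.034 0 0.0002 0; -0.043 0 0.0003 0; -0.052 0 0.0003 0; -0.061 0 0.0004 0; -0.070 0 0.0004 0' | grep -E 'pos|contact';  python3 -m inch '-0.004 0 -0.0002 0; -0.006 0 -0.0004 0; -0.007 0 -0.0007 0; -0.008 0 -0.001 0; -0.009 0 -0.0015 0; -0.009 0 -0.004 0; -0.009 0 -0.01 0; -0.009 0 -0.015 0' | grep -E 'pos|contact'
```

```text
tool_pos: [0.5253, 0.1983, 0.1415]
contact_force: [-3.6, 0.6, 2.7]
tool_pos: [0.595, 0.1884, 0.141]
contact_force: [-2.7, -0.5, 3.3]
tool_pos: [0.6036, 0.1873, 0.1566]
contact_force: [0.5, 0.4, -2.8]
```

```bash
python3 -m inch '0.02 0 0 0; 0.045 0 0 0; 0.07 0 0 0; 0.095 0 0 0; 0.111 0 0 0; 0.111 0 0.006 0; 0.111 0 0.011 0; 0.111 0 0.013 0' | grep -E 'pos|contact'; python3 -m inch '0 0 0.0003 0; 0 0 0.0006 0; 0 0 0.0009 0; 0 0 0.001 0; 0 0 0.001 0; 0 0 0.001 0; 0 0 0.001 0; 0 0 0.001 0' | grep -E 'pos|contact'
```

```text
tool_pos: [0.4946, 0.2025, 0.1427]
contact_force: [-0.5, 0.5, -2.4]
tool_pos: [0.4934, 0.2027, 0.1422]
contact_force: [0.5, -0.3, -0.4]
```

```bash
python3 -m inch '-0.002 0 0.0002 0; -0.007 0 0.0004 0; -0.012 0 0.0005 0; -0.016 0 0.0006 0; -0.020 0 0.0006 0; -0.024 0 0.0006 0; -0.028 0 0.0006 0; -0.032 0 0.0006 0' | grep -E 'pos|contact'; python3 -m inch '-0.008 0 0.0001 0; -0.016 0 0.0001 0; -0.025 0 0.0002 0; -0.034 0 0.0002 0; -0.043 0 0.0003 0; -0.052 0 0.0003 0; -0.061 0 0.0004 0; -0.070 0 0.0004 0' | grep -E 'pos|contact';  python3 -m inch '-0.004 0 -0.0002 0; -0.006 0 -0.0004 0; -0.007 0 -0.0007 0; -0.008 0 -0.001 0; -0.009 0 -0.0015 0; -0.009 0 -0.004 0; -0.009 0 -0.01 0; -0.009 0 -0.015 0' | grep -E 'pos|contact'
```

```text
tool_pos: [0.5253, 0.1984, 0.1415]
contact_force: [-2.9, -0.3, 3.4]
tool_pos: [0.595, 0.1884, 0.141]
contact_force: [-2.7, 0.0, 3.1]
tool_pos: [0.6036, 0.1873, 0.1566]
contact_force: [0.3, 0.0, -2.5]
```

```bash
python3 -m inch '0.02 0 0 0; 0.045 0 0 0; 0.07 0 0 0; 0.095 0 0 0; 0.111 0 0 0; 0.111 0 0.006 0; 0.111 0 0.011 0; 0.111 0 0.013 0' | grep -E 'pos|contact'; python3 -m inch '0 0 0.0003 0; 0 0 0.0004 0; 0 0 0.0005 0; 0 0 0.0005 0; 0 0 0.0005 0; 0 0 0.0005 0; 0 0 0.0005 0; 0 0 0.0005 0' | grep -E 't:|pos|contact'
```

```text
tool_pos: [0.4945, 0.2025, 0.1427]
contact_force: [1.0, 0.2, -2.5]
t: 23.45
tool_pos: [0.4934, 0.2028, 0.1426]
tcp_rot: [[-0.99, 0.139, -0.0], [0.139, 0.99, 0.0], [0.0, 0.0, -1.0]]
contact_force: [-0.3, 0.5, -2.2]
```

Fourth stroke for insurance, then lift.

```bash
python3 -m inch '-0.001 0 0.0004 0; -0.004 0 0.0007 0; -0.010 0 0.0009 0; -0.016 0 0.001 0; -0.020 0 0.001 0; -0.024 0 0.001 0; -0.028 0 0.001 0; -0.032 0 0.001 0' | grep -E 'pos|contact'; python3 -m inch '-0.008 0 0.0001 0; -0.016 0 0.0001 0; -0.025 0 0.0002 0; -0.034 0 0.0002 0; -0.043 0 0.0003 0; -0.052 0 0.0003 0; -0.061 0 0.0004 0; -0.070 0 0.0004 0' | grep -E 'pos|contact';  python3 -m inch '-0.004 0 -0.0002 0; -0.006 0 -0.0004 0; -0.007 0 -0.0007 0; -0.008 0 -0.001 0; -0.009 0 -0.0015 0; -0.009 0 -0.01 0; -0.009 0 -0.04 0; -0.009 0 -0.09 0'
```

```text
tool_pos: [0.5252, 0.1983, 0.1416]
contact_force: [-2.6, 1.1, 1.9]
tool_pos: [0.595, 0.1884, 0.1411]
contact_force: [-2.0, 1.8, 2.8]
t: 25.85
tool_pos: [0.6013, 0.1865, 0.2293]
tcp_rot: [[-0.99, 0.139, -0.006], [0.139, 0.99, -0.003], [0.006, -0.003, -1.0]]
contact_force: [1.6, -0.1, -2.3]
finger_gap: 0.0227
finger_force: 98.5
```

```bash
python3 -m inch '-0.002 -0.046 0 0; -0.004 -0.092 0 0; -0.006 -0.138 0 -0.03; -0.008 -0.184 0 -0.06; -0.010 -0.230 0 -0.09; -0.012 -0.278 0 -0.126; -0.015 -0.325 0 -0.126; -0.0173 -0.370 0 -0.126'|grep -E 'pos'; python3 -m inch '0 0 0 0; 0 0 0.03 0; 0 0 0.07 0; 0 0 0.1 0; 0 0 0.13 0; 0 0 0.15 0; 0 0 0.16 0; 0 0 0.165 0';  python3 - <<'E'
from h import *
p,W=snap('wrist','w3');p,T=snap('top','top3')
for n,A in(('w',W),('t',T)):
    Z=A[...,2];rect(A,(Z>.011)&(Z<.02)&(abs(A[...,1]+.184)<.07)&(abs(A[...,0]-.57)<.2),n+'tray')
E
```

```text
tool_pos: [0.5688, -0.1841, 0.2319]
t: 27.45
tool_pos: [0.569, -0.1814, 0.0657]
tcp_rot: [[-1.0, 0.014, -0.0], [0.014, 1.0, -0.0], [0.0, -0.0, -1.0]]
contact_force: [-0.3, 0.3, -1.8]
finger_gap: 0.0226
finger_force: 98.9
wtray 10151 [ 0.5276 -0.1838] [0.0906 0.1665] 89.28 zmed 0.0167
ttray 153 [ 0.5979 -0.1424] [0.0486 0.211 ] 75.02 zmed 0.0164
```

View pics/w3.png

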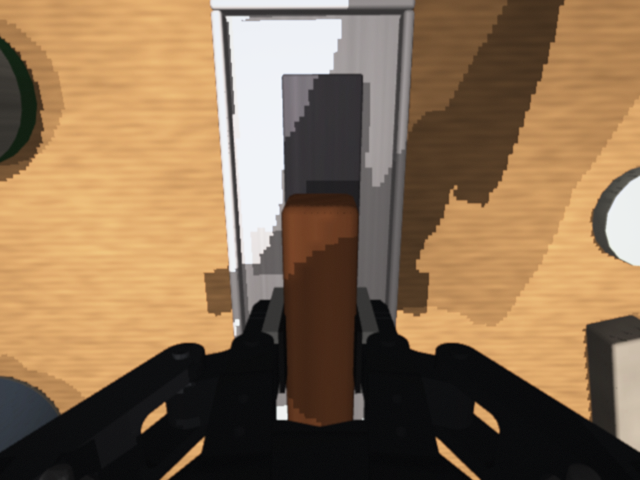

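The view shows the blade (283–362,75) centred between the tray walls, with the tray end at row 10. I can set it down.

```bash
python3 -m inch '0 0 0.01 0; 0 0 0.018 0; 0 0 0.024 0; 0 0 0.028 0; 0 0 0.030 0; 0 0 0.031 0; 0 0 0.0315 0; 0 0 0.032 0'|grep -E 'pos|cont'; python3 -m inch '0 0 0.0003 0; 0 0 0.0006 0; 0 0 0.0009 0; 0 0 0.0012 0; 0 0 0.0012 0; 0 0 0.0012 0; 0 0 0.0012 0; 0 0 0.0012 0'|grep -E 'pos|cont'
```

```text
tool_pos: [0.569, -0.1815, 0.0344]
contact_force: [0.7, 0.2, -2.2]
tool_pos: [0.5689, -0.1815, 0.0336]
contact_force: [-1.0, 0.5, 5.4]
```

```bash
python3 -m inch '0 0 0 0; 0 0 0 0; 0 0 0 0; 0 0 0 0; 0 0 0 0; 0 0 0 0; 0 0 0 0; 0 0 0 0' 0.25; python3 -m inch '0 0 -0.01 0; 0 0 -0.03 0; 0 0 -0.06 0; 0 0 -0.1 0; 0 0 -0.14 0; 0 0 -0.17 0; 0 0 -0.19 0; 0 0 -0.2 0'
python3 - <<'E'
from h import *
p,W=snap('wrist','w4');z=W[...,2];k=abs(W[...,1]+.184)<.06
rect(W,(z>.045)&(z<.075)&k,'handle');rect(W,(z>.012)&(z<.1)&k,'tray')
m=(z>.05)&(z<.075)&k;B=W[m];print(np.linalg.lstsq(np.c_[B[:,:2],np.ones(len(B))],B[:,2],rcond=None)[0])
E
```

```text
t: 29.95
tool_pos: [0.5689, -0.1814, 0.033]
tcp_rot: [[-1.0, 0.014, -0.0], [0.014, 1.0, 0.0], [0.0, 0.0, -1.0]]
contact_force: [0.5, 0.4, 0.1]
finger_gap: 0.0639
finger_force: 0.0
t: 30.75
tool_pos: [0.5698, -0.1818, 0.2361]
tcp_rot: [[-1.0, 0.014, 0.004], [0.014, 1.0, -0.001], [-0.004, -0.001, -1.0]]
contact_force: [-0.7, -0.3, -0.2]
finger_gap: 0.0639
finger_force: 0.0
handle 3222 [ 0.5675 -0.18  ] [0.024 0.095] 89.28 zmed 0.0621
tray 10254 [ 0.5688 -0.1841] [0.0903 0.2495] 89.38 zmed 0.017
[0.0068 0.0012 0.0584]
```

View pics/w4.png

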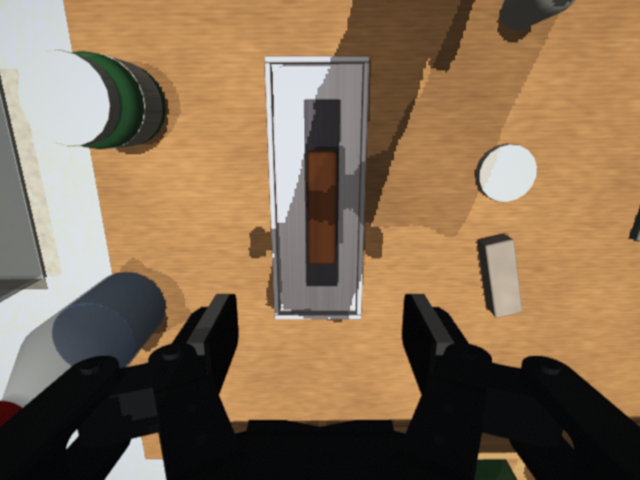

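The file lies flat in the tray with its handle at (322,207), let go and within a few millimetres of the tray's middle. I'm handing in.

```bash
python3 -c "
from station import arm
print(arm.hand_in())"
```

```text
the job is handed in; nothing more can be done
None
```

The job is handed in: I gave the glass four forward strokes (one spare) at roughly 3–6 N, lifting the file for each return, then set it down in its tray and let go; the hand-in returned no verdict.

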